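Restock the drinks station and hold the packet pusher back

ROBOT

A 6-joint arm with a two-finger parallel gripper is mounted at the origin on the work surface. World frame = base frame: x ahead of the robot, y to its left, z up, the work surface at z = 0. Lengths are in mm, angles in rad, forces in N, time in s.
With the tool pointing down it reaches from about 275 to 750 mm from the base axis. Payload 10.2 kg.
Tool frame: the origin (TCP) lies between the finger pads; the fingertips stand 8 mm ahead of it and the grasp point (between the pads) lies 11 mm behind it; z points along the fingers, y is the line along which they close (so a half turn about z gives the same grasp; the last joint's range is limited). The gripper opens to 88 mm and grips with 3 to 60 N. Pads are 18 mm wide; open, the fingers measure 123 mm over their backs; the gripper's body (75 mm by 187 mm) begins 45 mm behind the grasp point.
Start: joints at [1.083, 0.313, 1.498, -0, 1.331, -0.223], TCP at [137.414, 506.704, 221.12] pointing down, gripper open.
Joint ranges: [-2.94, 2.94], [-0.97, 2.17], [0.19, 2.56], [-1.23, 4.37], [0.02, 3.11], [-2.88, 2.88]. Speed limits (rad/s): [2.39, 2.39, 3.01, 3.14, 3.14, 3.14].

INTERFACE

Orientations are given as a rotation vector (axis times angle).
In Python, from rig import telemetry, optics, job, models gives the robot as it stands.
- The arm moves only by the tool carry_out, never from a script. Its argument "targets" is a list of rows, each a list of 3 entries, a list of its own where there are three numbers: the shift along the tool's x, y, z in units of 50 mm (1.0 is 50 mm), then the turn, a rotation vector about the tool's x, y, z in units of 8 degrees (1.0 is 8 degrees), then the finger opening in mm, from 0 to 88.1. In form: [[[dx, dy, dz], [rx, ry, rz], claw], ...]. A call has 1 to 10 rows; each row is the pose to reach, as a shift and turn from the pose commanded when the call began, along the tool's axes at that moment; what a row does not reach only later rows make up. A row lasts 1/10 s, in which the tool goes at most 50 mm and 8.59 degrees, less where a joint would pass 70% of its speed; a pose out of reach is approached as far as the arm can. A call with a gripper value outside its range is refused whole. The fingers move at their own pace and stop on an object; "squeeze" is the grip in N (left out, the last holds). Time passes only in rows, so rows that repeat a pose let the fingers close. It gives the time, the measured TCP pose, the force, the opening and the grip force at its end, in the units of the state.
- telemetry.state(): the state, without advancing time (a new reading comes with each control period).
- optics.capture(name): name is "scene" or "top" or "wrist"; returns the picture (384x512x3 uint8, red, green, blue); there is no depth.
- optics.camera_info(name): a dict with "fx", "fy", "cx", "cy" (pixels), "origin" and "rotation" of the camera in the world. Camera axes: x right, y down, z forward; pixel columns grow to the right and rows downward; lengths in mm; the calibration is good to about 2 mm. A picture is of the moment at which its call begins: read the wrist's pose just before it. camera_info takes no time and is no camera call; for the wrist camera it gives the pose at the moment of the call.
- job.sign_off(): hands the job in; it is judged then, once.
Trained networks look in the newest picture that a camera, given by its name, has taken for a name from the list of things; names that differ only in an ending like _2 or _b are one class to them, and where a whole thing is asked for, a point or a joint stands for the part that bears it (a point fixed in the world has none). Each returns a list of dicts, best first, with "p" (0 to 1); they miss things now and then, are a little off and sometimes report something else, mostly with a low value. They report only what shows in the picture. A call takes as long as a camera call. They do not tell look-alikes from the thing itself.
- models.search_frame(camera, query): "extent" ([centre column, centre row, width, height] in pixels, round what is visible of it).
The state is a dict: "time": time; "qpos": joint angles; "qvel": joint speeds; "joint_efforts": joint torques, N m; "tool_pos": TCP position; "eef_rot": TCP orientation; "contact_force": force on the tool from outside, world axes, zero at the start; "moment": the same for the moment, N m; "gripper_width": opening from 0.0 (shut) to 1.0 (fully open); "grasp_force": force on a finger pad.
Only numpy, scipy, OpenCV 4.12 (cv2) and the standard library are available. Lean on these libraries where they do the work, as an engineer would, in place of code of your own. Each camera call takes 0.05 s, during which the arm holds its last target. There are 200 camera calls.

TASK

Help me restock the drinks station: set the brown carton of coffee sachets down flat in the open drawer (don't drop it in), let go of it and slide the drawer fully shut. Then take the yellow tab of the pusher in the empty front tea lane, draw it back against its spring until the tab stands at the red refill line, and keep it there so I can load the new row of tea: finish while still holding it. Leave the mugs, the sugar tin and the tea refill where they are.

Things in the scene. Friction and masses are not known exactly. Their poses are not given: they have to be found in the camera images.
- station: Fixed light-wood drawer unit, 200 deep (x) x 300 wide (y) x 90 mm high, front to its own -x. Origin: centre of its underside; z up. On its top two packet lanes run along its y: an empty front lane (centre x = -42 mm) and a rear lane (x = +42 mm) full of green and cream tea packets, 159 mm above the worktop, with its own pusher and yellow tab (to 186 mm, y = +20 mm), not to be used.
- front_lane (a point): Centre of the floor of the empty front lane, 94 mm above the worktop; fixed, axes as the station's. The lane runs along y, 80 mm wide and 262 mm long between white end stops. Clear walls (2 lane sides along y) and end stops rise 28 mm above this floor. A 4 mm wide red refill line crosses the floor and goes over the walls 45 mm to +y of this point.
- drawer (a joint): The station's drawer, m: 0 fully shut, grows as it comes out towards the station's -x, 0.15 at most. Starts 0.115 to 0.135 open, about 1.2 N of friction, stays where left. Light-wood front panel 298 wide x 74 high x 10 mm thick, 6 to 80 mm above the worktop; shut, its outer face is at the station's x = -110 mm.
- drawer_knob (a point): Outermost point of the drawer's round steel knob (26 mm across, stands 22 mm out from the middle of the front panel, 55 mm above the worktop). Moves with the drawer; axes as the station's.
- drawer_floor (a point): Centre of the drawer's inner floor, 12 mm above the worktop; moves with the drawer, axes as the station's. Inside: 177 mm along x, 260 mm along y, walls 48 mm above the floor. Out by q, only the front q of the inside lies open (from 88 mm to -x of this point, going +x); the rest is under the unit's top, whose underside is 68 mm above the drawer floor.
- carton: Brown carton with a cream band, loose: 66 long (x) x 42 wide (y) x 45 mm high, about 0.13 kg. Origin: centre of its underside; z up.
- pusher (a joint): Sprung pusher of the empty front lane, m: 0 at rest by the lane's -y end; grows as it is drawn towards the station's +y, to a stop at 0.165. At the red line it reads 0.140. A spring pulls it back with about 5 N at rest, 8 N at the line; let go, it flies back. Grey paddle 66 (x) x 5 mm (y), up to 156 mm above the worktop, yellow tab on top.
- pusher_tab (a point): Centre of the front pusher's yellow thumb tab: 34 mm (x) x 12 mm (y) x 30 mm high, from 156 to 186 mm above the worktop, centred over the paddle's middle plane. Moves with the pusher; axes as the station's.
- refill_mark (a point): Where the centre of the yellow tab must stand: directly over the front lane's red refill line, at the tab's height (171 mm). Fixed to the station, axes as the station's; the line is 4 mm wide in y.
- sugar_tin: Round steel sugar tin with a black knob, 71 mm across, 92 mm high, loose. Origin: centre of its underside. Leave alone.
- mug_white: White ceramic mug, 80 mm across, 92 mm high, handle to its +y, loose. Origin: centre of its underside. Leave alone.
- mug_blue: Blue ceramic mug, same size and make. Leave alone.
- tea_refill: Cardboard tray with a row of green and cream tea packets, 70 (x) x 104 (y) x 64 mm high, loose: the new row to be loaded later. Origin: centre of its underside. Leave alone.
Things that resemble listed ones, but are neither listed nor needed, are in the scene too. Of the things like the carton, leave any that is orange, pink or purple; of the rest the larger one is meant.

How it is judged (in metres and radians):
On the way, in this order (a step that is already met when the one before it is completed fails the run):
1. the carton stands flat on the floor of the drawer, let go (x of carton in the frame of drawer_floor between -0.085 and 0.085 m and y of carton in the frame of drawer_floor between -0.125 and 0.125 m and z of carton in the frame of drawer_floor between -0.006 and 0.008 m and angle between carton's own z axis and vertical below 0.12 rad and contact force between carton and the fingers below 0.1 N and linear speed of carton below 0.03 m/s), for 0.2 s.
2. the drawer is fully shut with the carton in it (x of carton in the frame of drawer_floor between -0.085 and 0.085 m and y of carton in the frame of drawer_floor between -0.125 and 0.125 m and z of carton in the frame of drawer_floor between -0.006 and 0.008 m and angle between carton's own z axis and vertical below 0.12 rad and value of joint drawer below 0.004 m), for 0.2 s.
3. the pusher is held at the red refill line (y of pusher_tab in the frame of refill_mark between -0.005 and 0.005 m and contact force between pusher and the fingers above 2 N), for 0.2 s.
At the end, for the whole second after the job is handed in: The fingers hold the front pusher (over 2 N of contact), still, with the centre of its yellow tab within 5 mm of the red refill line along the lane; the drawer is shut to within 4 mm, and the carton stands flat (within 0.12 rad) on the drawer's floor (all of step 2 and all of step 3 and velocity of joint pusher between -0.01 and 0.01 m/s); the arm keeps its last pose, push and grip.
It fails at once if a mug, the sugar tin or the tea refill is moved more than 20 mm or tipped more than 0.2 rad (distance of any of sugar_tin, mug_white, mug_blue, tea_refill from where it was at the start of the episode above 0.02 m or angle between any of sugar_tin, mug_white, mug_blue, tea_refill's own z axis and vertical above 0.2 rad).
It fails at once if the carton is dropped (falls faster than 0.8 m/s out of the fingers, some 30 mm) (linear speed of carton above 0.8 m/s and contact force between carton and the fingers below 0.1 N).
It also fails if it takes over 64 s, if anything falls off the work surface, if the arm or the gripper's body presses on something with over 40 N, if the wrist force passes 120 N, or if a joint passes its speed limit or range.

## Working session

There is one attempt and no reset: what is moved stays moved. The work goes in short steps, Python scripts to look and compute and a tool call to move; the robot and the scene stay as the last step left them, time stands still between calls to the robot, and variables do not carry over. Pictures are saved under pics/ and viewed, at most 10 in all, crops included, and the job is handed in when it is done.

Besides the shell and the picture viewer there is one more tool, called after "Emit:" in YAML: its name, and indented under it one key for each argument. carry_out: Moves the arm, as the interface text tells. Its arguments: {"type":"object","properties":{"targets":{"type":"array","items":{"type":"array"}},"squeeze":{"type":"number"}},"required":["targets"]}

```bash
mkdir -p pics; cat > h.py <<'E'
import numpy as np, cv2
from scipy.spatial.transform import Rotation as R
from rig import telemetry, optics, job, models
def ray(c,u,v):
    o=np.array(c["origin"]);Rm=np.array(c["rotation"]).reshape(3,3)
    return o, Rm@np.array([(u-c["cx"])/c["fx"],(v-c["cy"])/c["fy"],1])
def at_z(c,u,v,z):
    o,d=ray(c,u,v); return o+d*(z-o[2])/d[2]
def proj(c,p):
    q=np.array(c["rotation"]).reshape(3,3).T@(np.array(p)-np.array(c["origin"]))
    return np.array([c["fx"]*q[0]/q[2]+c["cx"],c["fy"]*q[1]/q[2]+c["cy"]])
def snap(n,f=None):
    i=optics.capture(n)
    if f: cv2.imwrite("pics/"+f,i[:,:,::-1])
    return i
E
python3 - <<'E'
from h import *
a=snap("scene");b=snap("top")
cv2.imwrite("pics/s1.png",cv2.resize(a[:,:,::-1],(800,600)));cv2.imwrite("pics/t1.png",cv2.resize(b[:,:,::-1],(800,600)))
for n in("scene","top"):
    print(n,optics.camera_info(n))
    for q in("station","drawer_knob","carton","pusher_tab","sugar_tin","mug_white","tea_refill"):
        print(q,[(np.round(r["extent"]).astype(int).tolist(),round(r["p"],2)) for r in models.search_frame(n,q)])
print(telemetry.state())
E
```

```text
scene {'fx': 374.93593562643446, 'fy': 374.93593562643446, 'cx': 254.08818254447485, 'cy': 201.97547495718095, 'origin': array([1354.5131009 ,  435.7009832 ,  761.18237127]), 'rotation': array([-1.27569629, -2.05037279,  1.10052518])}
station [([216, 252, 140, 113], 0.71), ([241, 220, 94, 45], 0.27)]
drawer_knob [([240, 219, 90, 49], 0.95)]
carton [([403, 253, 21, 17], 0.83), ([373, 222, 26, 23], 0.81), ([368, 245, 26, 24], 0.7), ([241, 219, 90, 44], 0.63), ([329, 251, 21, 18], 0.54), ([337, 226, 5, 22], 0.54)]
pusher_tab [([188, 212, 21, 24], 0.82)]
sugar_tin [([190, 190, 23, 28], 0.81)]
mug_white [([398, 280, 50, 51], 0.96), ([240, 218, 89, 45], 0.55)]
tea_refill [([341, 304, 42, 48], 0.79)]
top {'fx': 472.6249471140841, 'fy': 472.6249471140841, 'cx': 252.3075579959317, 'cy': 191.76626030659574, 'origin': array([ 249.5314725 ,   27.14358949, 1476.48643735]), 'rotation': array([-2.03324525,  2.20170741, -0.22961432])}
station [([266, 161, 118, 124], 0.64), ([354, 214, 29, 24], 0.38)]
drawer_knob [([273, 190, 100, 65], 0.6), ([265, 162, 118, 124], 0.43)]
carton [([146, 270, 23, 19], 
[... 315 characters left out ...]
 38, 31], 0.9)]
{'time': 0.8, 'qpos': array([ 1.08260026e+00,  3.12919126e-01,  1.49770378e+00,  1.01365238e-05,
        1.33096275e+00, -2.23410506e-01]), 'qvel': array([-0.00012125, -0.00220248, -0.00028043,  0.0010392 ,  0.00097566,
       -0.00239631]), 'joint_efforts': array([-9.15427809e-04, -4.02084339e+01, -2.52400303e+01,  6.94271014e-02,
        3.19581397e-02, -6.39718934e-06]), 'tool_pos': array([137.41535997, 506.71261174, 221.10895977]), 'eef_rot': array([-4.14713061e-01, -3.11409293e+00, -1.56942939e-05]), 'contact_force': array([0.15297711, 0.73894065, 0.79596567]), 'moment': array([0.00760937, 0.02529472, 0.01211507]), 'grasp_force': 0.0, 'gripper_width': 1.0024929325919252}
```

View pics/s1.png

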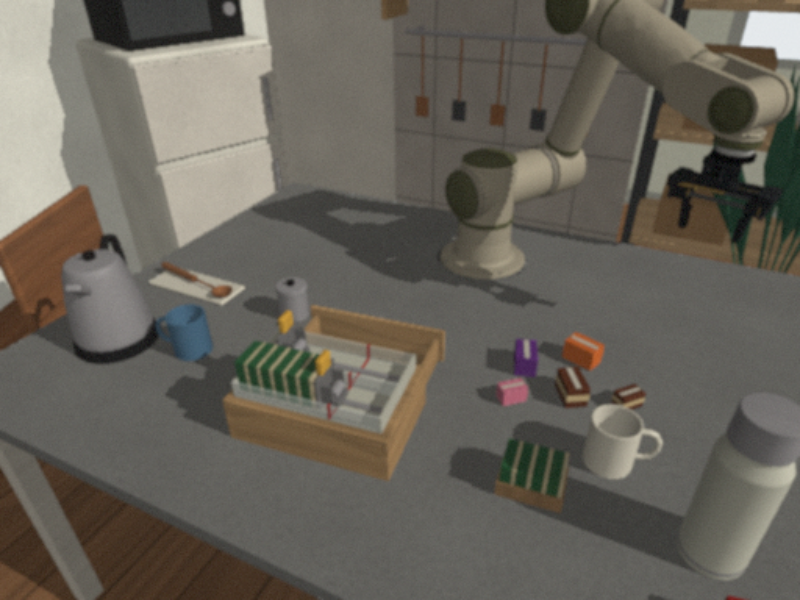

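View pics/t1.png

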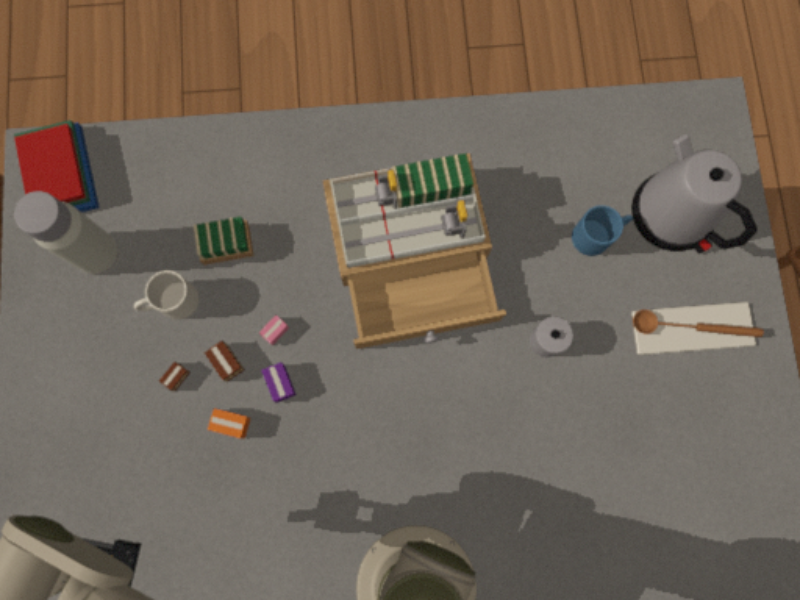

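```bash
sed -i 's/np.array(c\["rotation"\]).reshape(3,3)/R.from_rotvec(c["rotation"]).as_matrix()/' h.py
python3 - <<'E'
from h import *
b=snap("top")
np.save("top.npy",b)
s=cv2.resize(b[90:230,200:330,::-1],None,fx=4.2,fy=4.2,interpolation=cv2.INTER_CUBIC)
k=cv2.resize(b[200:260,95:160,::-1],None,fx=3.9,fy=3.9,interpolation=cv2.INTER_CUBIC)
m=np.zeros((600,800,3),np.uint8);m[:s.shape[0],:s.shape[1]]=s;m[:k.shape[0],546:546+k.shape[1]]=k
cv2.imwrite("pics/m1.png",m)
c=optics.camera_info("top")
h=cv2.cvtColor(b,cv2.COLOR_RGB2HSV)
print("carton",at_z(c,142,230,22),h[225:237,136:149].tolist()[::3][0][:4])
print("tin",at_z(c,351,216,60),"mug",at_z(c,106,188,60),"tea",at_z(c,145,152,40),"knob",at_z(c,430*.64,337*.64,55))
E
```

```text
carton [456.46161403 347.02047165  22.        ] [[14, 63, 138], [20, 35, 177], [20, 35, 180], [19, 36, 177]]
tin [ 443.47549436 -293.66572291   60.        ] mug [589.05751244 444.25480125  60.        ] tea [700.58229818 325.56660042  40.        ] knob [463.4129895  -65.01012907  55.        ]
```

View pics/m1.png

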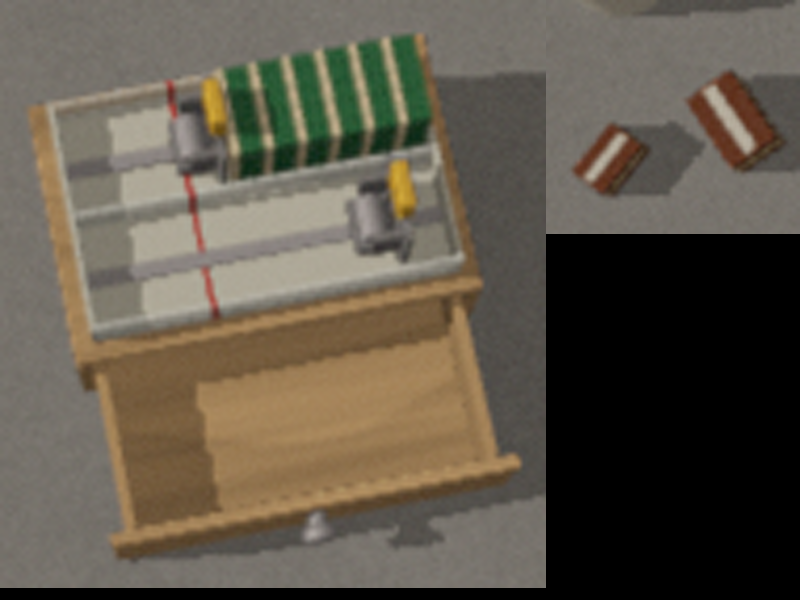

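```bash
cat > fit.py <<'E'
from h import *
from scipy.optimize import least_squares
c=optics.camera_info("top")
P=[((-100,-150,90),(482,283),0),((-100,150,90),(82,362),0),((-82,45,122),(215,317),0),((0,45,122),(193,203),0),((-110,-149,80),(520,463),1),((-110,149,80),(112,543),1),((-132,0,55),(315,538),1),((-42,-95,186),(403,168),0)]
px=lambda m:np.array([200+m[0]/4.2,90+m[1]/4.2])
def W(v,p,mv):
    x,y,t,q=v; p=np.array(p,float)
    if mv:p[0]-=q
    return np.array([x+np.cos(t)*p[0]-np.sin(t)*p[1],y+np.sin(t)*p[0]+np.cos(t)*p[1],p[2]])
f=lambda v:np.concatenate([proj(c,W(v,p,m))-px(u) for p,u,m in P])
r=least_squares(f,[650,-50,0,125],x_scale=[10,10,.1,10],loss="soft_l1")
print("station x y th q",r.x.round(3));print(f(r.x).reshape(-1,2).round(1))
v=r.x
for n,p,m in(("knob",(-132,0,55),1),("tab",(-42,-95,171),0),("mark",(-42,45,171),0),("openctr",(-93-v[3]/2-2,0,12),0)):print(n,W(v,p,m).round(1))
b=np.load("top.npy");h=cv2.cvtColor(b,cv2.COLOR_RGB2HSV)
s=b[200:260,95:160]
pk=lambda m:(95+(m[0]-546)/3.9,200+m[1]/3.9)
K=[at_z(c,*pk(m),45) for m in((688,98),(730,71),(779,136),(740,162))]
print(np.round(K,1),np.mean(K,0),[np.linalg.norm(K[i]-K[i-1]).round(1) for i in range(4)])
E
python3 fit.py
```

```text
station x y th q [ 7.06720e+02 -3.84500e+01  1.20000e-01  1.20601e+02]
[[ 0.2  0.6]
 [-1.5  0.7]
 [-0.2 -3.7]
 [-0.4 -2.4]
 [ 0.1 -0.2]
 [-0.   0.1]
 [ 1.6 -0.1]
 [ 0.2  3.3]]
knob [455.9 -68.6  55. ]
tab [ 676.3 -137.8  171. ]
mark [659.7   1.2 171. ]
openctr [552.5 -57.   12. ]
[[470.7 373.6  45. ]
 [489.4 340.2  45. ]
 [435.3 303.9  45. ]
 [417.5 334.8  45. ]] [453.18735905 338.15489944  45.        ] [np.float64(65.8), np.float64(38.2), np.float64(65.1), np.float64(35.7)]
```

```bash
cat >> h.py <<'E'
def move(p,yaw,s=None):
    """shift (50mm) & rz (8deg) to TCP p, tool-y at world yaw (mod pi), pointing down"""
    s=s or telemetry.state(); M=R.from_rotvec(s["eef_rot"])
    best=None
    for k in(0,np.pi):
        y=np.array([np.cos(yaw+k),np.sin(yaw+k),0]);z=np.array([0,0,-1.]);T=R.from_matrix(np.c_[np.cross(y,z),y,z])
        rv=(M.inv()*T).as_rotvec()
        if best is None or np.linalg.norm(rv)<np.linalg.norm(best):best=rv
    print("shift",(M.inv().apply(np.array(p)-s["tool_pos"])/50).round(3).tolist(),"turn",(np.degrees(best)/8).round(2).tolist(),"q",s["qpos"].round(2)[-1],"t",round(s["time"],1))
E
python3 -c "
from h import *
move((453,338,200),2.156)"
```

```text
shift [-6.975, -1.605, 0.422] turn [0.0, -0.0, -6.09] q -0.22 t 0.8
```

Emit:
carry_out:
  targets:
    - [[-0.9,-0.2,0],[0,0,-0.8],66]
    - [[-1.8,-0.4,0.1],[0,0,-1.6],66]
    - [[-2.7,-0.6,0.2],[0,0,-2.4],66]
    - [[-3.6,-0.8,0.2],[0,0,-3.2],66]
    - [[-4.5,-1.0,0.3],[0,0,-4.0],66]
    - [[-5.4,-1.2,0.3],[0,0,-4.8],66]
    - [[-6.2,-1.4,0.4],[0,0,-5.6],66]
    - [[-6.97,-1.6,0.42],[0,0,-6.1],66]
    - [[-6.97,-1.6,0.42],[0,0,-6.1],66]
    - [[-6.97,-1.6,0.42],[0,0,-6.1],66]

```text
time: 1.85
tool_pos: [453.0, 338.0, 199.8]
eef_rot: [0.906, -3.007, -0.0]
contact_force: [-1.5, 0.6, 0.5]
gripper_width: 0.75
grasp_force: 0.0
```

```bash
python3 - <<'E'
from h import *
s=telemetry.state();print(s["tool_pos"],s["qpos"].round(2))
b=snap("wrist");c=optics.camera_info("wrist");print(c)
print([(np.round(r["extent"]).tolist(),round(r["p"],2)) for r in models.search_frame("wrist","carton")])
v=b[:,:,::-1].copy()
cv2.imwrite("pics/w1.png",v); np.save("w1.npy",b)
print("tcp-ground",proj(c,(453,338,45)))
E
```

```text
[452.98870671 337.9724442  199.83653494] [ 0.43  0.42  1.41  0.    1.32 -1.72]
{'fx': 288.31773759020547, 'fy': 288.31773759020547, 'cx': 255.0610890058562, 'cy': 190.4930826568159, 'origin': array([390.73632308, 297.45508943, 363.68264397]), 'rotation': array([1.40892392, 2.6281482 , 0.38065633])}
[([333.0, 199.0, 47.0, 38.0], 0.89), ([315.0, 76.0, 71.0, 77.0], 0.87), ([204.0, 82.0, 57.0, 77.0], 0.8), ([162.0, 166.0, 54.0, 32.0], 0.73), ([258.0, 172.0, 37.0, 66.0], 0.65)]
tcp-ground [254.40839074 173.59024279]
```

View pics/w1.png

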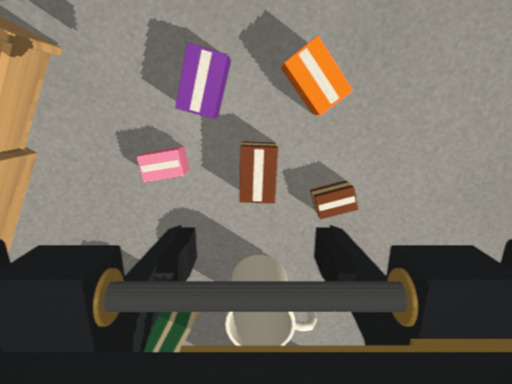

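```bash
python3 - <<'E'
from h import *
b=np.load("w1.npy");c=optics.camera_info("wrist")
h=cv2.cvtColor(b,cv2.COLOR_RGB2HSV)[135:212,225:295]
m=((h[...,1]>110)&((h[...,0]<14)|(h[...,0]>170))).astype(np.uint8)
m=cv2.morphologyEx(m,cv2.MORPH_CLOSE,np.ones((15,15)))
r=cv2.minAreaRect(np.argwhere(m)[:,::-1].astype(np.float32));print(r)
bx=cv2.boxPoints(r)+[225,135]
K=np.array([at_z(c,*p,45) for p in bx]);print(bx.round(),K.round(1),K.mean(0).round(1))
e=[K[1]-K[0],K[2]-K[1]];print([(np.linalg.norm(x).round(1),np.arctan2(x[1],x[0]).round(3)) for x in e])
move(K.mean(0)*[1,1,0]+[0,0,22],2.156)
E
```

```text
((32.55188751220703, 38.806602478027344), (36.79132843017578, 57.07651138305664), 2.4895529747009277)
[[238. 202.]
 [240. 144.]
 [277. 146.]
 [275. 203.]] [[491.2 340.9  45. ]
 [434.  307.3  45. ]
 [413.  342.   45. ]
 [469.1 377.7  45. ]] [451.8 342.   45. ]
[(np.float64(66.4), np.float64(-2.612)), (np.float64(40.6), np.float64(2.115))]
shift [-0.03, 0.054, 3.565] turn [0.0, 0.0, 0.01] q -1.72 t 1.9
```

Emit:
carry_out:
  targets:
    - [[-0.03,0.05,0.8],[0,0,0.34],66]
    - [[-0.03,0.05,1.6],[0,0,0.34],66]
    - [[-0.03,0.05,2.4],[0,0,0.34],66]
    - [[-0.03,0.05,3.0],[0,0,0.34],66]
    - [[-0.03,0.05,3.56],[0,0,0.34],66]
    - [[-0.03,0.05,3.56],[0,0,0.34],66]
    - [[-0.03,0.05,3.56],[0,0,0.34],20]
    - [[-0.03,0.05,3.56],[0,0,0.34],20]
    - [[-0.03,0.05,3.56],[0,0,0.34],20]
    - [[-0.03,0.05,3.56],[0,0,0.34],20]
  squeeze: 20

```text
time: 2.95
tool_pos: [453.2, 341.7, 23.5]
eef_rot: [-0.837, 3.026, 0.001]
contact_force: [-1.4, 1.0, 6.4]
gripper_width: 0.472
grasp_force: 20.0
```

Emit:
carry_out:
  targets:
    - [[0,0,0],[0,0,0],20]
    - [[0,0,0],[0,0,0],20]
    - [[0,0,-0.4],[0,0,0],20]
    - [[0,0,-1.0],[0,0,0],20]
    - [[0,0,-1.7],[0,0,0],20]
    - [[0,0,-2.4],[0,0,0],20]
    - [[0,0,-2.8],[0,0,0],20]
    - [[0,0,-2.8],[0,0,0],20]

```text
time: 3.75
tool_pos: [453.7, 341.6, 164.9]
eef_rot: [-0.836, 3.023, 0.001]
contact_force: [-0.3, -0.4, -2.0]
gripper_width: 0.469
grasp_force: 20.0
```

```bash
python3 - <<'E'
from h import *
s=telemetry.state();print(s["tool_pos"],s["gripper_width"]*88.1,s["grasp_force"])
exec(open("fit.py").read().split("c=opt")[0].split("\n",1)[1])
v=[706.7,-38.4,.12];t=v[2]
p=(-162,0);q=(v[0]+np.cos(t)*p[0]-np.sin(t)*p[1],v[1]+np.sin(t)*p[0]+np.cos(t)*p[1]);print(q)
move((*q,160),np.pi/2+t)
a=snap("scene");cv2.imwrite("pics/s2.png",cv2.resize(a[140:330,120:440,::-1],(800,475),interpolation=cv2.INTER_CUBIC))
E
```

```text
[453.69159892 341.64805813 164.92986374] 41.31223077016291 19.987686574459076
(np.float64(545.8650009916737), np.float64(-57.793377580804936))
shift [2.522, -7.801, 0.09] turn [0.0, 0.04, 3.0] q -1.67 t 3.8
```

View pics/s2.png

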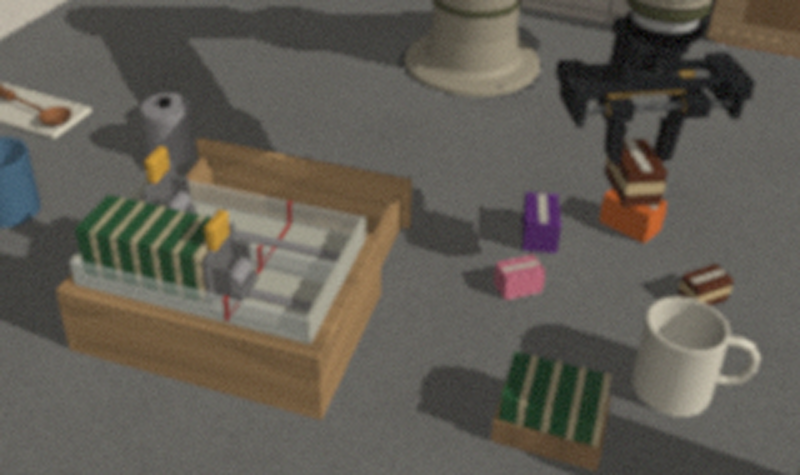

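Emit:
carry_out:
  targets:
    - [[0.25,-0.78,0],[0,0,0.3],20]
    - [[0.5,-1.56,0],[0,0,0.6],20]
    - [[0.75,-2.3,0],[0,0,0.9],20]
    - [[1.0,-3.1,0],[0,0,1.2],20]
    - [[1.25,-3.9,0],[0,0,1.5],20]
    - [[1.5,-4.7,0],[0,0,1.8],20]
    - [[1.75,-5.5,0],[0,0,2.1],20]
    - [[2.0,-6.2,0],[0,0,2.4],20]
    - [[2.25,-7.0,0],[0,0,2.7],20]
    - [[2.52,-7.8,0],[0,0,3.0],20]

```text
time: 4.8
tool_pos: [544.3, -59.6, 160.2]
eef_rot: [0.186, -3.133, -0.002]
contact_force: [1.2, 0.4, -1.5]
gripper_width: 0.472
grasp_force: 20.0
```

Emit:
carry_out:
  targets:
    - [[0,0,0],[0,0,0],20]
    - [[0,0,0],[0,0,0],20]

```text
time: 5.0
tool_pos: [544.2, -58.5, 160.3]
eef_rot: [0.187, -3.133, -0.002]
contact_force: [-0.1, -0.1, -0.4]
gripper_width: 0.472
grasp_force: 20.0
```

```bash
python3 - <<'E'
from h import *
move((545.9,-57.8,34),np.pi/2+.12)
a=snap("wrist");b=snap("top")
cv2.imwrite("pics/w2.png",np.hstack([cv2.resize(a[:,:,::-1],(440,330)),cv2.resize(b[110:230,230:360,::-1],(358,330),interpolation=cv2.INTER_CUBIC)]))
E
```

```text
shift [-0.043, 0.005, 2.526] turn [0.01, -0.02, -0.01] q -2.01 t 5.0
```

View pics/w2.png

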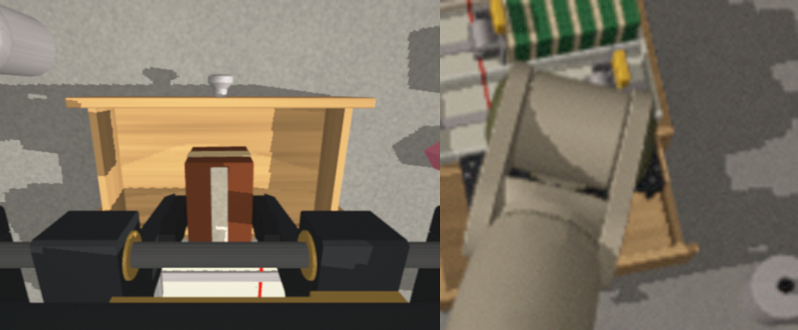

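```bash
python3 - <<'E'
from h import *
c=optics.camera_info("wrist")
K=1.1636
for n,u,v,z in(("panel end -y",67,99,80),("panel end +y",376,99,80),("knob tip",221,75,55)):print(n,at_z(c,u*K,v*K,z).round(1))
t=.12;q=120.6
for p in((-110-q,-149),(-110-q,149),(-132-q,0)):print(round(706.7+np.cos(t)*p[0]-np.sin(t)*p[1],1),round(-38.4+np.sin(t)*p[0]+np.cos(t)*p[1],1))
E
```

```text
panel end -y [ 496.4 -210.    80. ]
panel end +y [460.5  83.3  80. ]
knob tip [455.6 -66.6  55. ]
495.6 -213.9
459.9 81.9
455.9 -68.6
```

Emit:
carry_out:
  targets:
    - [[-0.04,0,0.6],[0,0,0],20]
    - [[-0.04,0,1.2],[0,0,0],20]
    - [[-0.04,0,1.8],[0,0,0],20]
    - [[-0.04,0,2.2],[0,0,0],20]
    - [[-0.04,0,2.38],[0,0,0],20]
    - [[-0.04,0,2.42],[0,0,0],20]
    - [[-0.04,0,2.42],[0,0,0],20]
    - [[-0.04,0,2.42],[0,0,0],20]

```text
time: 5.9
tool_pos: [547.5, -57.9, 42.2]
eef_rot: [-0.19, 3.134, -0.001]
contact_force: [0.3, -0.8, -2.3]
gripper_width: 0.472
grasp_force: 20.0
```

Emit:
carry_out:
  targets:
    - [[0,0,0.02],[0,0,0],20]
    - [[0,0,0.04],[0,0,0],20]
    - [[0,0,0.04],[0,0,0],20]
    - [[0,0,0.04],[0,0,0],20]

```text
time: 6.3
tool_pos: [546.9, -57.9, 39.2]
eef_rot: [-0.189, 3.136, -0.0]
contact_force: [-0.4, 0.6, -1.6]
gripper_width: 0.469
grasp_force: 20.0
```

Still free; lower on slowly until the force shows.

Emit:
carry_out:
  targets:
    - [[0,0,0.02],[0,0,0],20]
    - [[0,0,0.04],[0,0,0],20]
    - [[0,0,0.04],[0,0,0],20]
    - [[0,0,0.04],[0,0,0],20]

```text
time: 6.7
tool_pos: [546.9, -57.9, 37.1]
eef_rot: [0.189, -3.136, -0.0]
contact_force: [0.4, -0.5, -1.2]
gripper_width: 0.469
grasp_force: 20.0
```

Emit:
carry_out:
  targets:
    - [[0,0,0.02],[0,0,0],20]
    - [[0,0,0.02],[0,0,0],20]
    - [[0,0,0.02],[0,0,0],20]

```text
time: 7.0
tool_pos: [546.9, -57.9, 36.1]
eef_rot: [0.189, -3.136, -0.0]
contact_force: [1.0, -0.3, -1.1]
gripper_width: 0.474
grasp_force: 20.0
```

Emit:
carry_out:
  targets:
    - [[0,0,0.02],[0,0,0],20]
    - [[0,0,0.02],[0,0,0],20]
    - [[0,0,0.02],[0,0,0],20]

```text
time: 7.3
tool_pos: [547.2, -57.9, 35.5]
eef_rot: [-0.189, 3.135, -0.0]
contact_force: [-1.2, 1.2, 2.8]
gripper_width: 0.469
grasp_force: 20.0
```

Emit:
carry_out:
  targets:
    - [[0,0,0.01],[0,0,0],20]
    - [[0,0,0.02],[0,0,0],20]
    - [[0,0,0.02],[0,0,0],20]

```text
time: 7.6
tool_pos: [547.8, -57.8, 35.4]
eef_rot: [-0.189, 3.133, -0.001]
contact_force: [-0.9, 3.8, 11.1]
gripper_width: 0.472
grasp_force: 20.0
```

Emit:
carry_out:
  targets:
    - [[0,0,-0.02],[0,0,0],41]
    - [[0,0,-0.02],[0,0,0],60]
    - [[0,0,-0.02],[0,0,0],60]
    - [[0,0,-0.02],[0,0,0],60]
    - [[0,0,-0.02],[0,0,0],60]
    - [[0,0,-0.5],[0,0,0],60]
    - [[0,0,-1.2],[0,0,0],60]
    - [[0,0,-2.0],[0,0,0],60]
    - [[0,0,-2.6],[0,0,0],60]
    - [[0,0,-2.6],[0,0,0],60]

```text
time: 8.6
tool_pos: [548.6, -58.4, 168.1]
eef_rot: [-0.189, 3.129, -0.004]
contact_force: [0.3, -0.6, -0.2]
gripper_width: 0.683
grasp_force: 0.0
```

```bash
python3 - <<'E'
from h import *
s=telemetry.state();print(s["tool_pos"])
a=snap("wrist");cv2.imwrite("pics/w3.png",a[:,:,::-1])
print([(np.round(r["extent"]).tolist(),round(r["p"],2)) for r in models.search_frame("wrist","carton")])
c=optics.camera_info("wrist");print("panel/carton expect",proj(c,(547,-58,57)))
t=.12
def st(p):return (706.7+np.cos(t)*p[0]-np.sin(t)*p[1],-38.4+np.sin(t)*p[0]+np.cos(t)*p[1])
print(st((-132-120.6-40,0)));move((*st((-132-120.6-45,0)),160),np.pi/2+t)
E
```

```text
[548.5527863  -58.40814553 168.1114064 ]
[([256.0, 176.0, 47.0, 75.0], 0.82), ([501.0, 177.0, 19.0, 30.0], 0.77)]
panel/carton expect [255.41980197 184.66297226]
(np.float64(416.20419314915875), np.float64(-73.42779185273781))
shift [2.729, 0.005, 0.076] turn [-0.0, -0.0, 0.0] q -2.01 t 8.7
```

View pics/w3.png

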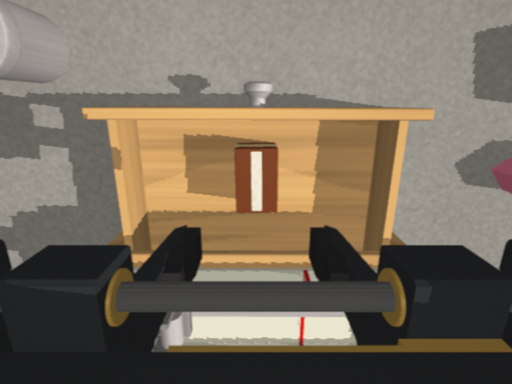

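Emit:
carry_out:
  targets:
    - [[0.7,0,0],[0,0,0],0]
    - [[1.4,0,0],[0,0,0],0]
    - [[2.1,0,0],[0,0,0],0]
    - [[2.73,0,0.2],[0,0,0],0]
    - [[2.73,0,0.9],[0,0,0],0]
    - [[2.73,0,1.6],[0,0,0],0]
    - [[2.73,0,2.26],[0,0,0],0]
    - [[2.73,0,2.26],[0,0,0],0]
    - [[2.73,0,2.26],[0,0,0],0]
    - [[2.73,0,2.26],[0,0,0],0]

```text
time: 9.7
tool_pos: [412.0, -74.6, 52.2]
eef_rot: [-0.189, 3.134, -0.001]
contact_force: [-0.6, -0.5, 1.1]
gripper_width: 0.005
grasp_force: 0.0
```

```bash
python3 - <<'E'
from h import *
s=telemetry.state();print(s["tool_pos"],s["gripper_width"])
t=.12
def st(p):return (706.7+np.cos(t)*p[0]-np.sin(t)*p[1],-38.4+np.sin(t)*p[0]+np.cos(t)*p[1])
move((*st((-141,0)),53),np.pi/2+t)
E
```

```text
[412.00935637 -74.58826382  52.18912439] 0.004879342581492051
shift [-3.118, 0.011, -0.012] turn [-0.01, 0.01, 0.01] q -2.15 t 9.7
```

Emit:
carry_out:
  targets:
    - [[-0.2,0,0],[0,0,0],0]
    - [[-0.4,0,0],[0,0,0],0]
    - [[-0.55,0,0],[0,0,0],0]
    - [[-0.65,0,0],[0,0,0],0]
    - [[-0.75,0,0],[0,0,0],0]
    - [[-0.85,0,0],[0,0,0],0]
    - [[-1.0,0,0],[0,0,0],0]
    - [[-1.15,0,0],[0,0,0],0]
    - [[-1.3,0,0],[0,0,0],0]
    - [[-1.45,0,0],[0,0,0],0]

```text
time: 10.7
tool_pos: [483.9, -65.5, 51.1]
eef_rot: [0.189, -3.136, -0.0]
contact_force: [-1.3, -0.4, 0.6]
gripper_width: 0.004
grasp_force: 0.7
```

Emit:
carry_out:
  targets:
    - [[-0.15,0,0],[0,0,0],0]
    - [[-0.3,0,0],[0,0,0],0]
    - [[-0.45,0,0],[0,0,0],0]
    - [[-0.6,0,0],[0,0,0],0]
    - [[-0.75,0,0],[0,0,0],0]
    - [[-0.9,0,0],[0,0,0],0]
    - [[-1.05,0,0],[0,0,0],0]
    - [[-1.2,0,0],[0,0,0],0]
    - [[-1.3,0,0],[0,0,0],0]
    - [[-1.4,0,0],[0,0,0],0]

```text
time: 11.7
tool_pos: [553.3, -57.1, 51.1]
eef_rot: [0.189, -3.136, -0.0]
contact_force: [-0.6, -2.0, 0.6]
gripper_width: 0.005
grasp_force: 0.7
```

Emit:
carry_out:
  targets:
    - [[-0.06,0,0],[0,0,0],0]
    - [[-0.12,0,0],[0,0,0],0]
    - [[-0.18,0,0],[0,0,0],0]
    - [[-0.18,0,0],[0,0,0],0]

```text
time: 12.1
tool_pos: [562.2, -56.0, 51.2]
eef_rot: [-0.189, 3.135, 0.0]
contact_force: [0.6, -0.2, -0.5]
gripper_width: 0.002
grasp_force: 0.0
```

Emit:
carry_out:
  targets:
    - [[-0.03,0,0],[0,0,0],0]
    - [[-0.06,0,0],[0,0,0],0]
    - [[-0.09,0,0],[0,0,0],0]
    - [[-0.1,0,0],[0,0,0],0]

```text
time: 12.5
tool_pos: [566.8, -55.4, 51.1]
eef_rot: [0.189, -3.136, -0.0]
contact_force: [-1.0, 0.4, 0.9]
gripper_width: 0.005
grasp_force: 0.6
```

Emit:
carry_out:
  targets:
    - [[-0.02,0,0],[0,0,0],0]
    - [[-0.04,0,0],[0,0,0],0]
    - [[-0.04,0,0],[0,0,0],0]

```text
time: 12.8
tool_pos: [568.9, -55.2, 51.1]
eef_rot: [-0.189, 3.136, 0.0]
contact_force: [0.1, -0.1, -0.4]
gripper_width: 0.006
grasp_force: 0.1
```

Emit:
carry_out:
  targets:
    - [[-0.02,0,0],[0,0,0],0]
    - [[-0.04,0,0],[0,0,0],0]
    - [[-0.06,0,0],[0,0,0],0]
    - [[-0.06,0,0],[0,0,0],0]

```text
time: 13.2
tool_pos: [571.9, -54.9, 51.1]
eef_rot: [-0.189, 3.136, -0.0]
contact_force: [-0.5, -0.0, 0.3]
gripper_width: 0.009
grasp_force: 0.1
```

Emit:
carry_out:
  targets:
    - [[-0.02,0,0],[0,0,0],0]
    - [[-0.04,0,0],[0,0,0],0]
    - [[-0.04,0,0],[0,0,0],0]

```text
time: 13.5
tool_pos: [573.9, -54.7, 51.1]
eef_rot: [-0.189, 3.136, -0.0]
contact_force: [-0.4, 0.1, -0.5]
gripper_width: 0.002
grasp_force: 0.1
```

Emit:
carry_out:
  targets:
    - [[-0.02,0,0],[0,0,0],0]
    - [[-0.04,0,0],[0,0,0],0]
    - [[-0.06,0,0],[0,0,0],0]
    - [[-0.06,0,0],[0,0,0],0]

```text
time: 13.9
tool_pos: [576.9, -54.3, 51.1]
eef_rot: [-0.189, 3.136, -0.0]
contact_force: [0.0, -0.4, -0.2]
gripper_width: 0.004
grasp_force: 0.1
```

```bash
python3 - <<'E'
from h import *
print(telemetry.state()["tool_pos"])
a=snap("wrist");b=snap("scene")
cv2.imwrite("pics/w4.png",np.hstack([cv2.resize(a[:,:,::-1],(400,300)),cv2.resize(b[170:320,130:330,::-1],(400,300),interpolation=cv2.INTER_CUBIC)]))
E
```

```text
[576.88051947 -54.30336413  51.10142488]
```

View pics/w4.png

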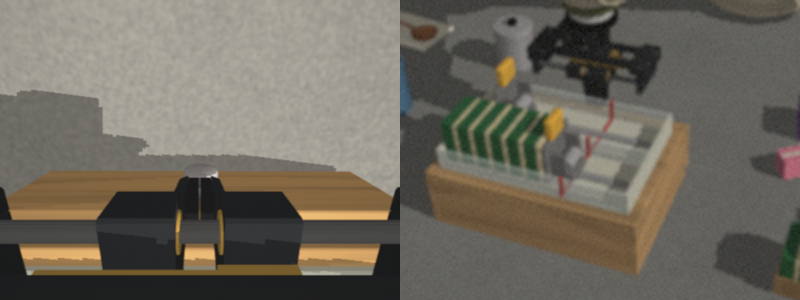

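```bash
python3 - <<'E'
from h import *
c=optics.camera_info("wrist");print(c["origin"])
K=1.28;t=.12
for n,u,v,z in(("edgeL",50,172,80),("edgeR",350,172,80),("knob",202,165,55),("knobtop",202,165,68)):
    p=at_z(c,u*K,v*K,z);d=p[:2]-[706.7,-38.4];print(n,p.round(1),"st",(np.cos(t)*d[0]+np.sin(t)*d[1]).round(1),(-np.sin(t)*d[0]+np.cos(t)*d[1]).round(1))
E
```

```text
[503.42419635 -63.67700201 214.73027569]
edgeL [ 570.2 -152.4   80. ] st -149.2 -96.8
edgeR [546.9  39.3  80. ] st -149.4 96.3
knob [562.9 -54.4  55. ] st -144.7 1.3
knobtop [558.1 -55.2  68. ] st -149.6 1.2
```

```bash
python3 - <<'E'
from h import *
c=optics.camera_info("wrist");K=1.28;t=.12
def S(p):
    d=np.array(p)[:2]-[706.7,-38.4];return (np.cos(t)*d[0]+np.sin(t)*d[1]).round(1),(-np.sin(t)*d[0]+np.cos(t)*d[1]).round(1)
for u in(50,350):print("bottom edge",S(at_z(c,u*K,172*K,6)))
print("tcp",S(telemetry.state()["tool_pos"]))
for z in(42,50,55):print(z,S(at_z(c,202*K,165*K,z)))
W=lambda a,b,z:proj(c,(706.7+np.cos(t)*a-np.sin(t)*b,-38.4+np.sin(t)*a+np.cos(t)*b,z))/K
for n,a,z in(("tip front",-140,43),("tip back",-122,43),("knob tip shut bottom",-132,42),("shut panel bottom",-110,6),("top",-110,80)):print(n,W(a,0,z).round())
a=snap("wrist");cv2.imwrite("pics/w5.png",cv2.resize(a[190:350,140:380,::-1],(800,533),interpolation=cv2.INTER_CUBIC))
E
```

```text
bottom edge (np.float64(-118.7), np.float64(-149.6))
bottom edge (np.float64(-118.9), np.float64(149.5))
tcp (np.float64(-130.8), np.float64(-0.3))
42 (np.float64(-139.8), np.float64(1.5))
50 (np.float64(-142.8), np.float64(1.4))
55 (np.float64(-144.7), np.float64(1.3))
tip front [200. 165.]
tip back [200. 185.]
knob tip shut bottom [200. 174.]
shut panel bottom [200. 180.]
top [200. 225.]
```

View pics/w5.png

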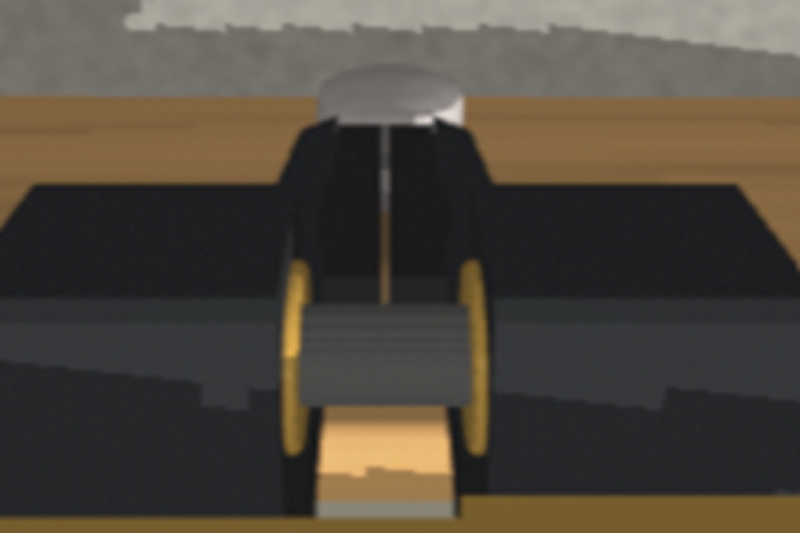

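Emit:
carry_out:
  targets:
    - [[0.4,0,0],[0,0,0],0]
    - [[0.8,0,0],[0,0,0],0]
    - [[0.8,0,0],[0,0,0],0]
    - [[0.8,0,0.32],[0,0,0],0]
    - [[0.8,0,0.32],[0,0,0],0]
    - [[0.65,0,0.32],[0,0,0],0]
    - [[0.55,0,0.32],[0,0,0],0]
    - [[0.45,0,0.32],[0,0,0],0]
    - [[0.4,0,0.32],[0,0,0],0]
    - [[0.4,0,0.32],[0,0,0],0]

```text
time: 15.05
tool_pos: [557.3, -56.7, 35.2]
eef_rot: [-0.19, 3.135, -0.0]
contact_force: [-0.3, 0.9, 0.3]
gripper_width: 0.004
grasp_force: 0.0
```

Emit:
carry_out:
  targets:
    - [[-0.05,0,0],[0,0,0],0]
    - [[-0.1,0,0],[0,0,0],0]
    - [[-0.15,0,0],[0,0,0],0]
    - [[-0.15,0,0],[0,0,0],0]

```text
time: 15.45
tool_pos: [564.7, -55.8, 35.1]
eef_rot: [-0.189, 3.135, -0.0]
contact_force: [-0.4, 0.5, 0.1]
gripper_width: 0.008
grasp_force: 0.0
```

```bash
python3 - <<'E'
from h import *
c=optics.camera_info("wrist");s=telemetry.state();t=.12
def S(p):
    d=np.array(p)[:2]-[706.7,-38.4];return (np.cos(t)*d[0]+np.sin(t)*d[1]).round(1),(-np.sin(t)*d[0]+np.cos(t)*d[1]).round(1)
a=snap("wrist").astype(int)
# panel bottom edge: saturation jump down the columns
for u in(130,170,350,390):
    col=(a[:,u-3:u+4,0]-a[:,u-3:u+4,2]).mean(1);v=np.argmax(col[150:300]>25)+150;print(u,v,S(at_z(c,u,v,6)))
print("tcp",S(s["tool_pos"]),s["tool_pos"],s["contact_force"])
E
```

```text
130 254 (np.float64(-110.4), np.float64(-94.0))
170 150 (np.float64(-188.2), np.float64(-57.7))
350 150 (np.float64(-188.3), np.float64(62.7))
390 255 (np.float64(-109.8), np.float64(100.0))
tcp (np.float64(-143.1), np.float64(-0.3)) [564.6600901  -55.80074079  35.14356385] [-0.4167709   0.46250662  0.05297173]
```

Emit:
carry_out:
  targets:
    - [[-0.03,0,0],[0,0,0],0]
    - [[-0.06,0,0],[0,0,0],0]
    - [[-0.06,0,0],[0,0,0],0]

```text
time: 15.8
tool_pos: [567.3, -55.4, 35.1]
eef_rot: [0.189, -3.136, 0.0]
contact_force: [-1.9, -0.1, -0.3]
gripper_width: 0.004
grasp_force: 0.4
```

Emit:
carry_out:
  targets:
    - [[-0.03,0,0],[0,0,0],0]
    - [[-0.06,0,0],[0,0,0],0]
    - [[-0.06,0,0],[0,0,0],0]

```text
time: 16.1
tool_pos: [567.8, -55.3, 34.9]
eef_rot: [0.19, -3.129, -0.001]
contact_force: [-15.7, -4.5, 8.1]
gripper_width: 0.006
grasp_force: 7.9
```

Emit:
carry_out:
  targets:
    - [[0.05,0,0],[0,0,0],0]
    - [[0.05,0,0],[0,0,0],0]
    - [[0.05,0,0],[0,0,0],0]
    - [[0.5,0,0],[0,0,0],10]
    - [[1.0,0,-0.1],[0,0,0],20]
    - [[1.0,0,-0.9],[0,0,0],30]
    - [[1.0,0,-1.8],[0,0,0],40]
    - [[1.0,0,-2.7],[0,0,0],40]
    - [[1.0,0,-3.6],[0,0,0],40]
    - [[1.0,0,-4.5],[0,0,0],40]

```text
time: 17.1
tool_pos: [520.8, -60.9, 262.4]
eef_rot: [-0.189, 3.134, -0.0]
contact_force: [1.0, -0.3, 0.0]
gripper_width: 0.454
grasp_force: 0.0
```

```bash
python3 - <<'E'
from h import *
t=.12
print(telemetry.state()["tool_pos"])
st=lambda p:(706.7+np.cos(t)*p[0]-np.sin(t)*p[1],-38.4+np.sin(t)*p[0]+np.cos(t)*p[1])
move((*st((-72,-95)),280),np.pi/2+t)
E
```

```text
[520.75979964 -60.8781704  262.39298289]
shift [-2.305, -1.901, -0.347] turn [-0.0, 0.01, 0.01] q -2.03 t 17.1
```

Emit:
carry_out:
  targets:
    - [[-0.5,-0.4,-0.1],[0,0,0],40]
    - [[-1.0,-0.8,-0.2],[0,0,0],40]
    - [[-1.5,-1.2,-0.3],[0,0,0],40]
    - [[-2.0,-1.6,-0.35],[0,0,0],40]
    - [[-2.3,-1.9,-0.35],[0,0,0],40]
    - [[-2.3,-1.9,-0.35],[0,0,0],40]
    - [[-2.3,-1.9,-0.35],[0,0,0],40]

```text
time: 17.8
tool_pos: [646.3, -141.3, 277.2]
eef_rot: [-0.189, 3.136, 0.001]
contact_force: [-0.2, 0.4, 0.1]
gripper_width: 0.454
grasp_force: 0.0
```

```bash
python3 - <<'E'
from h import *
t=.12
def S(p):
    d=np.array(p)[:2]-[706.7,-38.4];return (np.cos(t)*d[0]+np.sin(t)*d[1]).round(1),(-np.sin(t)*d[0]+np.cos(t)*d[1]).round(1)
s=telemetry.state();c=optics.camera_info("wrist");a=snap("wrist")
print(s["tool_pos"],S(s["tool_pos"]))
print([(np.round(r["extent"]).tolist(),round(r["p"],2)) for r in models.search_frame("wrist","pusher_tab")])
h=cv2.cvtColor(a,cv2.COLOR_RGB2HSV);m=((h[...,0]>18)&(h[...,0]<30)&(h[...,1]>170)&(h[...,2]>100)).astype(np.uint8)
n,_,st,ce=cv2.connectedComponentsWithStats(m)
for i in range(1,n):
    if st[i,4]>60:print(st[i],ce[i].round(),S(at_z(c,*ce[i],186)))
r=((h[...,0]<6)|(h[...,0]>174))&(h[...,1]>150);v,u=np.nonzero(r);print("red",len(u))
if len(u):print([(k,S(at_z(c,u[v==k].mean(),k,94))) for k in np.unique(v)[::12]])
print("expected tab top",proj(c,(676,-137.8,186)))
cv2.imwrite("pics/w6.png",a[:,:,::-1])
E
```

```text
[ 646.25558147 -141.31459157  277.23024196] (np.float64(-72.3), np.float64(-94.9))
[([266.0, 203.0, 34.0, 72.0], 0.76)]
[250 196  13  41 453] [256. 216.] (np.float64(-45.9), np.float64(-94.8))
red 160
[(np.int64(159), (np.float64(-83.6), np.float64(47.3))), (np.int64(171), (np.float64(-68.7), np.float64(45.4))), (np.int64(183), (np.float64(-53.4), np.float64(45.3))), (np.int64(205), (np.float64(-24.4), np.float64(45.3))), (np.int64(217), (np.float64(-8.0), np.float64(45.2))), (np.int64(229), (np.float64(8.8), np.float64(53.5)))]
expected tab top [255.45109055 219.19923882]
```

View pics/w6.png

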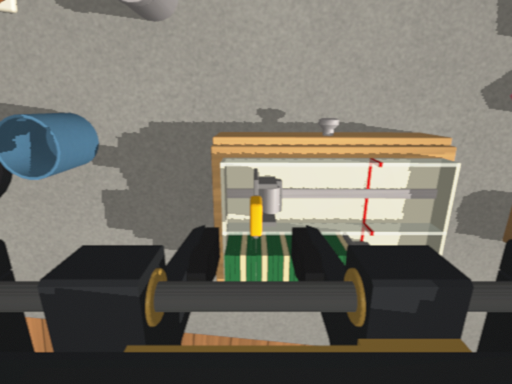

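Emit:
carry_out:
  targets:
    - [[-0.3,0,0],[0,0,0],40]
    - [[-0.6,0,0.3],[0,0,0],40]
    - [[-0.6,0,0.8],[0,0,0],40]
    - [[-0.6,0,1.3],[0,0,0],40]
    - [[-0.6,0,1.7],[0,0,0],40]
    - [[-0.6,0,2.0],[0,0,0],40]
    - [[-0.6,0,2.2],[0,0,0],40]
    - [[-0.6,0,2.3],[0,0,0],40]
    - [[-0.6,0,2.3],[0,0,0],40]
    - [[-0.6,0,2.3],[0,0,0],40]

```text
time: 18.9
tool_pos: [676.2, -138.0, 163.6]
eef_rot: [-0.189, 3.135, -0.001]
contact_force: [0.6, 0.3, 0.5]
gripper_width: 0.459
grasp_force: 0.0
```

Emit:
carry_out:
  targets:
    - [[0,0,0],[0,0,0],5]
    - [[0,0,0],[0,0,0],5]
    - [[0,0,0],[0,0,0],5]
    - [[0,0,0],[0,0,0],5]
    - [[0,0,0],[0,0,0],5]
    - [[0,0,0],[0,0,0],5]
  squeeze: 40

```text
time: 19.5
tool_pos: [676.0, -137.5, 162.8]
eef_rot: [0.19, -3.136, -0.001]
contact_force: [-1.0, 3.8, 1.3]
gripper_width: 0.13
grasp_force: 40.0
```

Emit:
carry_out:
  targets:
    - [[0,0.15,0],[0,0,0],5]
    - [[0,0.4,0],[0,0,0],5]
    - [[0,0.7,0],[0,0,0],5]
    - [[0,1.0,0],[0,0,0],5]
    - [[0,1.3,0],[0,0,0],5]
    - [[0,1.6,0],[0,0,0],5]
    - [[0,1.9,0],[0,0,0],5]
    - [[0,2.2,0],[0,0,0],5]
    - [[0,2.5,0],[0,0,0],5]
    - [[0,2.65,0],[0,0,0],5]

```text
time: 20.5
tool_pos: [660.4, -7.2, 162.9]
eef_rot: [-0.189, 3.134, -0.006]
contact_force: [2.4, -8.1, -0.6]
gripper_width: 0.126
grasp_force: 40.0
```

Emit:
carry_out:
  targets:
    - [[0,0.1,0],[0,0,0],5]
    - [[0,0.15,0],[0,0,0],5]
    - [[0,0.15,0],[0,0,0],5]
    - [[0,0.15,0],[0,0,0],5]

```text
time: 20.9
tool_pos: [659.6, -0.7, 162.8]
eef_rot: [-0.188, 3.134, -0.006]
contact_force: [2.1, -7.3, -0.6]
gripper_width: 0.125
grasp_force: 40.0
```

```bash
python3 - <<'E'
from h import *
t=.12
def S(p):
    d=np.array(p)[:2]-[706.7,-38.4];return (np.cos(t)*d[0]+np.sin(t)*d[1]).round(1),(-np.sin(t)*d[0]+np.cos(t)*d[1]).round(1)
s=telemetry.state();print(S(s["tool_pos"]),s["tool_pos"],s["gripper_width"],s["grasp_force"],s["contact_force"],s["time"])
for n in("scene","wrist","top"):
    a=snap(n);c=optics.camera_info(n)
    h=cv2.cvtColor(a,cv2.COLOR_RGB2HSV)
    for nm,m in(("yel",(h[...,0]>16)&(h[...,0]<30)&(h[...,1]>165)&(h[...,2]>90)),("red",((h[...,0]<7)|(h[...,0]>173))&(h[...,1]>130))):
        k,_,st,ce=cv2.connectedComponentsWithStats(m.astype(np.uint8))
        for i in range(1,k):
            if st[i,4]>8:
                o=S(at_z(c,*ce[i],176 if nm=="yel" else 110))
                if abs(o[0])<110 and abs(o[1])<160:print(n,nm,st[i].tolist(),o)
E
```

```text
(np.float64(-42.2), np.float64(43.1)) [659.60281391  -0.66230251 162.83094016] 0.12541698346688682 40.00109374523163 [ 2.07722149 -7.3205117  -0.57920416] 20.9
scene yel [225, 210, 7, 12, 47] (np.float64(-28.6), np.float64(47.5))
scene yel [202, 225, 9, 14, 84] (np.float64(49.4), np.float64(24.3))
wrist yel [244, 205, 23, 71, 1428] (np.float64(-41.7), np.float64(42.6))
wrist yel [220, 318, 13, 29, 292] (np.float64(23.5), np.float64(24.2))
wrist red [257, 146, 5, 28, 97] (np.float64(-78.4), np.float64(45.3))
wrist red [256, 323, 4, 23, 91] (np.float64(85.7), np.float64(44.6))
```

Emit:
carry_out:
  targets:
    - [[0,0.04,0],[0,0,0],5]
    - [[0,0.04,0],[0,0,0],5]
    - [[0,0.04,0],[0,0,0],5]
    - [[0,0.04,0],[0,0,0],5]
    - [[0,0.04,0],[0,0,0],5]
    - [[0,0.04,0],[0,0,0],5]
    - [[0,0.04,0],[0,0,0],5]

```text
time: 21.75
tool_pos: [659.4, 1.2, 162.8]
eef_rot: [-0.188, 3.134, -0.006]
contact_force: [2.9, -6.9, -0.6]
gripper_width: 0.128
grasp_force: 40.0
```

```bash
python3 - <<'E'
from h import *
t=.12
def S(p):
    d=np.array(p)[:2]-[706.7,-38.4];return (np.cos(t)*d[0]+np.sin(t)*d[1]).round(1),(-np.sin(t)*d[0]+np.cos(t)*d[1]).round(1)
s=telemetry.state();print(S(s["tool_pos"]),s["qvel"].round(4))
c=optics.camera_info("wrist");a=snap("wrist");h=cv2.cvtColor(a,cv2.COLOR_RGB2HSV)
m=(h[...,0]>16)&(h[...,0]<30)&(h[...,1]>165)&(h[...,2]>90)
k,_,st,ce=cv2.connectedComponentsWithStats(m.astype(np.uint8))
for i in range(1,k):
    if st[i,4]>100:print(st[i],S(at_z(c,*ce[i],176)))
# drawer panel outer top edge (z=80) along columns: wood colour start
col=a.astype(int)
for u in(120,180,330,400):
    w=(col[:,u-2:u+3,0]-col[:,u-2:u+3,2]).mean(1);v=np.argmax(w>30);print("panel",u,v,S(at_z(c,u,v,80)),S(at_z(c,u,v,6)))
E
```

```text
(np.float64(-42.2), np.float64(45.0)) [ 0.0001 -0.001   0.001  -0.0013 -0.0009 -0.0002]
[ 244  205   23   71 1425] (np.float64(-41.6), np.float64(44.6))
[220 318  10  29 215] (np.float64(24.0), np.float64(25.3))
panel 120 113 (np.float64(-109.8), np.float64(-67.4)) (np.float64(-107.8), np.float64(-101.3))
panel 180 113 (np.float64(-109.8), np.float64(-17.8)) (np.float64(-107.8), np.float64(-36.7))
panel 330 113 (np.float64(-109.8), np.float64(106.0)) (np.float64(-107.8), np.float64(124.3))
panel 400 339 (np.float64(119.6), np.float64(196.4)) (np.float64(190.5), np.float64(241.9))
```

Tab at the line (45.0 mm), drawer face at −110 mm (shut), held with 40 N.

```bash
python3 -c "
from rig import job
print(job.sign_off())"
```

```text
the job is handed in; nothing more can be done
None
```

I set the carton flat in the drawer, pushed the drawer shut, and handed the job in still gripping the front pusher's tab at the red refill line. Before hand-in I measured the tab within about 1 mm of the line and the drawer face within 1 mm of its shut position; the hand-in returned no verdict.

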